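# Find the full canister on the pantry shelf

### The arm

A 6-joint arm with a two-finger parallel gripper is mounted at the origin on the work surface. World frame = base frame: x ahead of the robot, y to its left, z up, the work surface at z = 0. Lengths are in m, angles in rad, forces in N, time in s.
With the tool pointing down it reaches from about 0.425 to 1.125 m from the base axis. Payload 14.9 kg.
Tool frame: the origin (TCP) lies between the finger pads; the fingertips stand 14 mm ahead of it and the grasp point (between the pads) lies 5 mm behind it; z points along the fingers, y is the line along which they close (so a half turn about z gives the same grasp; the last joint's range is limited). The gripper opens to 91 mm and grips with 3 to 60 N. Pads are 32 mm wide; open, the fingers measure 118 mm over their backs; the gripper's body (76 mm by 178 mm) begins 60 mm behind the grasp point.
Start: joints at [-1.378, 0.379, 1.734, -0, 1.028, -0.033], TCP at [0.157, -0.682, 0.228] pointing down, gripper open.
Joint ranges: [-2.77, 2.77], [-0.74, 2.19], [0, 2.66], [-1.06, 4.2], [0.31, 2.87], [-3.08, 3.08]. Speed limits (rad/s): [1.89, 1.89, 2.39, 3.14, 3.14, 3.14].

### API

Orientations are given as a 3x3 rotation matrix whose columns are the frame's x, y, z axes.
In Python, from plant import readout, imaging, arm gives the robot as it stands.
- The arm moves only by the tool arm_command, never from a script. Its argument "commands" is a list of rows, each an object with "slide": the shift along the tool's x, y, z in units of 50 mm (1.0 is 50 mm), a list of three; "twist": the turn, a rotation vector about the tool's x, y, z in units of 6 degrees (1.0 is 6 degrees), a list of three; "fingers": the opening, from 0 (shut) to 1 (fully open). A call has 1 to 8 rows; each row is the pose to reach, as a shift and turn from the pose commanded when the call began, along the tool's axes at that moment; what a row does not reach only later rows make up. A row lasts 1/10 s, in which the tool goes at most 50 mm and 8.59 degrees, less where a joint would pass 70% of its speed; a pose out of reach is approached as far as the arm can. A call with a gripper value outside its range is refused whole. The fingers move at their own pace and stop on an object; the grip force is fixed at half the most. Time passes only in rows, so rows that repeat a pose let the fingers close. It gives the time, the measured TCP pose, the force, the opening and the grip force at its end, in the units of the state.
- readout.get_obs(): the state, without advancing time (a new reading comes with each control period).
- imaging.grab_frame(name): name is "scene" or "top" or "wrist"; returns the picture (384x512x3 uint8, red, green, blue); there is no depth.
- imaging.calibration(name): a dict with "K" (3x3 intrinsics, pixels), "k1" (the pictures are not rectified: a ray, as slopes to the right and down, at radius r is drawn at 1 + k1 r^2 times it, then the intrinsics apply), "rvec" (rotation vector, rad) and "tvec" (3), from world to camera coordinates, as OpenCV has them. Camera axes: x right, y down, z forward; pixel columns grow to the right and rows downward; lengths in m; the calibration is good to about 2 mm. A picture is of the moment at which its call begins: read the wrist's pose just before it. calibration takes no time and is no camera call; for the wrist camera it gives the pose at the moment of the call.
- arm.sign_off(): hands the job in; it is judged then, once.
The state is a dict: "t": time; "joint_positions": joint angles; "qvel": joint speeds; "joint_torque": joint torques, N m; "tcp_pos": TCP position; "ee_rot": TCP orientation; "wrist_force": force on the tool from outside, world axes, zero at the start; "ft_torque": the same for the moment, N m; "finger_gap": finger opening in m; "finger_force": force on a finger pad.
Only numpy, scipy, OpenCV 4.12 (cv2) and the standard library are available. Lean on these libraries where they do the work, as an engineer would, in place of code of your own. Each camera call takes 0.05 s, during which the arm holds its last target. There are 200 camera calls.

### The job

Three identical closed steel canisters stand on cork mats on the pantry shelf, and one is clearly heavier than the others. Going from the robot's left to its right, lift each straight up off its mat by about a hand's breadth for a moment to feel its weight, and have the two lighter ones back upright, each where it stood on its own mat and let go. Finish while holding the heaviest one in the gripper, upright and still, its bottom higher than the tops of the other two; do not knock over any canister or disturb the jars and the tub beyond.

Things in the scene. Friction and masses are not known exactly. Their poses are not given: they have to be found in the camera images.
- mat_left: the left one (robot's left, largest y), of three fixed round cork mats, 90 mm across, 4 mm thick; origin at the centre of its underside. A canister stands on it, axis within 9 mm of its centre. The canisters look alike: upright cylinders, 62 mm diameter, 105 mm high, flat lid fixed flush. One weighs 0.55 to 0.9 kg, the other two 0.2 to 0.36 kg each; which is which can only be felt
- mat_middle: the middle one (between), of three fixed round cork mats, 90 mm across, 4 mm thick; origin at the centre of its underside. A canister stands on it, axis within 9 mm of its centre. The canisters look alike: upright cylinders, 62 mm diameter, 105 mm high, flat lid fixed flush. One weighs 0.55 to 0.9 kg, the other two 0.2 to 0.36 kg each; which is which can only be felt
- mat_right: the right one (smallest y), of three fixed round cork mats, 90 mm across, 4 mm thick; origin at the centre of its underside. A canister stands on it, axis within 9 mm of its centre. The canisters look alike: upright cylinders, 62 mm diameter, 105 mm high, flat lid fixed flush. One weighs 0.55 to 0.9 kg, the other two 0.2 to 0.36 kg each; which is which can only be felt
- jar_tall: bystander: closed glass jar with brass lid, 76 mm diameter, 100 mm high, loose, beyond the mats; origin at the centre of its underside
- jar_low: bystander: closed amber glass jar with brass lid, 84 mm diameter, 85 mm high, loose, beyond the mats; origin at the centre of its underside
- cocoa_tub: bystander: brown tub, 96 mm diameter, 100 mm high, loose, beyond the mats; origin at the centre of its underside
- basket: bystander: fixed white plastic basket with packets, 200 x 150 mm, contents up to 95 mm high, to the left of the mats; origin at the centre of its underside
Not all that is in view belongs to the job. What is shaped like the mat_left but purple or turquoise is not meant.

How it is judged:
By the outcome, as a careful person would: the job done as asked, in the order asked, and still so for the second after the job is handed in, while the arm keeps its last pose, push and grip.
It also fails if it takes over 67 s, if anything falls off the work surface, if the arm or the gripper's body presses on something with over 40 N, if the wrist force passes 120 N, or if a joint passes its speed limit or range.

## Working session

There is one attempt and no reset: what is moved stays moved. The work goes in short steps, Python scripts to look and compute and a tool call to move; the robot and the scene stay as the last step left them, time stands still between calls to the robot, and variables do not carry over. Pictures are saved under pics/ and viewed, at most 10 in all, crops included, and the job is handed in when it is done.

Besides the shell and the picture viewer there is one more tool, called after "Request:" by a JSON object that holds its "op" and its "data". arm_command: Moves the arm, as the interface text tells. Its arguments: {"type":"object","properties":{"commands":{"type":"array"}},"required":["commands"]}

```bash
mkdir -p pics; python3 - <<'E'
from plant import readout, imaging
import cv2, numpy as np
o=readout.get_obs()
for k in o: print(k,np.round(o[k],4).tolist())
a=imaging.grab_frame("scene");b=imaging.grab_frame("top")
for n,i in(("scene",a),("top",b)):
    cv2.imwrite(f"pics/{n}0.png",i[:,:,::-1]); c=imaging.calibration(n); print(n,{k:np.round(c[k],4).tolist() for k in c})
E
```

```text
t 0.0
joint_positions [-1.3783, 0.3794, 1.7348, -0.0, 1.0285, -0.0333]
qvel [0.0002, -0.0002, 0.0012, 0.0013, 0.0004, 0.0001]
joint_torque [0.0029, -76.3711, -43.437, 0.0652, 0.0424, -0.0001]
tcp_pos [0.1566, -0.6819, 0.2273]
ee_rot [[0.9746, 0.2239, -0.0002], [0.2239, -0.9746, 0.001], [0.0, -0.001, -1.0]]
wrist_force [-0.0097, -0.141, -0.0288]
ft_torque [0.0124, 0.0186, -0.0252]
finger_force 0.0
finger_gap 0.091
scene {'K': [[384.5171, 0.0, 252.3414], [0.0, 384.5171, 197.1325], [0.0, 0.0, 1.0]], 'k1': -0.0348, 'rvec': [1.912, 1.5396, -0.6224], 'tvec': [-0.2324, -0.3761, 1.366]}
top {'K': [[467.9051, 0.0, 258.3766], [0.0, 467.9051, 190.4983], [0.0, 0.0, 1.0]], 'k1': -0.0291, 'rvec': [2.2081, -2.1457, 0.0767], 'tvec': [0.1119, 0.5658, 1.1121]}
```

View pics/top0.png

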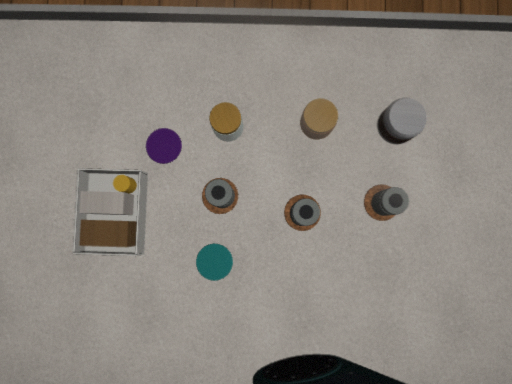

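View pics/scene0.png

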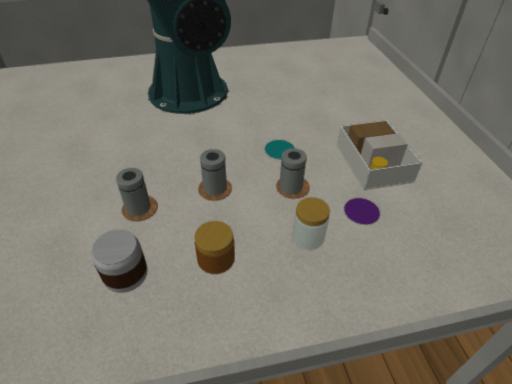

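The top view shows lids at about (218,192), (305,212) and (396,201) on cork mats, with the jars and tub behind at row ~120 and the basket at (110,212). The purple and turquoise discs are decoys.

```bash
cat > h.py <<'E'
import numpy as np, cv2
from plant import readout, imaging
def cast(c,uv,z):
    K=np.array(c["K"]);k=c["k1"];R=cv2.Rodrigues(np.array(c["rvec"],float))[0];t=np.array(c["tvec"],float)
    p=cv2.undistortPoints(np.array(uv,float).reshape(-1,1,2),K,np.array([k,0,0,0.]))[:,0]
    d=np.c_[p,np.ones(len(p))]@R; o=-R.T@t
    return o+d*((z-o[2])/d[:,2])[:,None]
E
python3 - <<'E'
from h import *
im=cv2.imread("pics/top0.png"); c=imaging.calibration("top")
hsv=cv2.cvtColor(im,cv2.COLOR_BGR2HSV)
cork=((hsv[...,0]<14)&(hsv[...,1]>90)).astype(np.uint8)
for (u,v) in [(218,192),(305,212),(396,201)]:
    m=np.zeros_like(cork); cv2.circle(m,(u-4,v),32,1,-1)
    ys,xs=np.nonzero(cork&m); h=cv2.convexHull(np.c_[xs,ys].astype(np.int32)) ; w=cast(c,h[:,0]+0.0,.004)[:,:2]
    # circle fit on outer hull
    A=np.c_[2*w,np.ones(len(w))]; s=np.linalg.lstsq(A,(w**2).sum(1),rcond=None)[0]
    print("mat",s[:2].round(4),"r",np.sqrt(s[2]+s[:2]@s[:2]).round(4),len(w))
    g=im[v-22:v+23,u-22:u+23].max(2)
    # dark centre disc
    d=(g<62).astype(np.uint8); n,l,st,ce=cv2.connectedComponentsWithStats(d)
    i=min(range(1,n),key=lambda i:np.hypot(*(ce[i]-22)) if st[i,4]>30 else 99)
    p=ce[i]+[u-22,v-22]; print(" dark",p.round(1),st[i],"z.109",cast(c,[p],.109)[0].round(4))
    x=(u-26,v-26)
    lab=f"{u}"; cv2.imwrite(f"pics/_c{lab}.png",cv2.resize(im[v-26:v+26,u-26:u+26],(260,260),interpolation=cv2.INTER_NEAREST))
cv2.imwrite("pics/lids.png",np.hstack([cv2.imread(f"pics/_c{u}.png") for u in(218,305,396)]))
for n,p,z in[("tall",(225,116),.1),("low",(320,117),.085),("tub",(405,118),.1),("basketR",(146,172),.05),("basketR2",(140,253),.05)]: print(n,cast(c,[p],z)[0].round(3))
E
```

```text
mat [0.549  0.2235] r 0.0436 24
 dark [217.9 192.1] [ 15  16  14  14 148] z.109 [0.5493 0.2179 0.109 ]
mat [0.5134 0.0199] r 0.0434 23
 dark [305.7 211.6] [ 16  15  14  14 153] z.109 [0.5115 0.0202 0.109 ]
mat [ 0.5434 -0.1749] r 0.0427 21
 dark [395.1 201. ] [ 15  16  13  12 108] z.109 [ 0.5408 -0.1793  0.109 ]
tall [0.725 0.209 0.1  ]
low [ 0.733 -0.011  0.085]
tub [ 0.732 -0.204  0.1  ]
basketR [0.597 0.397 0.05 ]
basketR2 [0.405 0.402 0.05 ]
```

View pics/lids.png

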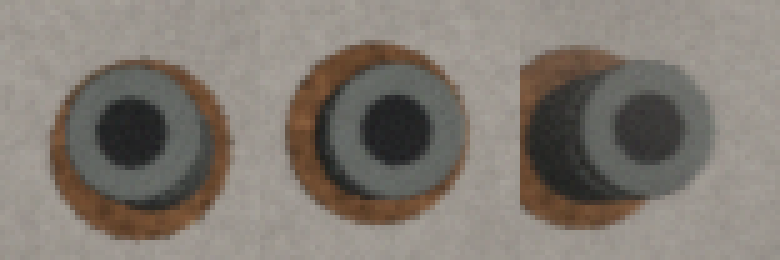

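The crop shows each dark lid centre midway in its lid, so the lid centres are good. The canisters are at L (0.549, 0.218), M (0.512, 0.020) and R (0.541, -0.179), all within 9 mm of their mat centres. I'm moving over now, squaring the tool yaw on the way.

Request:
{"op": "arm_command", "data": {"commands": [{"slide": [0.9,-0.35,0],"twist": [0,0,0.25],"fingers": 1},{"slide": [1.9,-0.75,0],"twist": [0,0,0.5],"fingers": 1},{"slide": [2.85,-1.1,0],"twist": [0,0,0.8],"fingers": 1},{"slide": [3.8,-1.5,0],"twist": [0,0,1.1],"fingers": 1},{"slide": [4.75,-1.85,0],"twist": [0,0,1.4],"fingers": 1},{"slide": [5.7,-2.25,0],"twist": [0,0,1.65],"fingers": 1},{"slide": [6.7,-2.6,0],"twist": [0,0,1.9],"fingers": 1},{"slide": [7.7,-3,0],"twist": [0,0,2.15],"fingers": 1}]}}

```text
t: 0.9
tcp_pos: [0.4875, -0.4569, 0.2278]
ee_rot: [[1.0, -0.0, -0.0], [-0.0, -1.0, 0.0], [-0.0, -0.0, -1.0]]
wrist_force: [-0.9, -1.0, 0.6]
finger_gap: 0.0914
finger_force: 0.0
```

Request:
{"op": "arm_command", "data": {"commands": [{"slide": [0.1,-0.9,0],"twist": [0,0,0],"fingers": 1},{"slide": [0.25,-1.9,0],"twist": [0,0,0],"fingers": 1},{"slide": [0.4,-2.85,0],"twist": [0,0,0],"fingers": 1},{"slide": [0.5,-3.8,0],"twist": [0,0,0],"fingers": 1},{"slide": [0.6,-4.75,0],"twist": [0,0,0],"fingers": 1},{"slide": [0.75,-5.7,0],"twist": [0,0,0],"fingers": 1},{"slide": [0.9,-6.65,0],"twist": [0,0,0],"fingers": 1},{"slide": [1.0,-7.6,0],"twist": [0,0,0],"fingers": 1}]}}

```text
t: 1.7
tcp_pos: [0.5357, -0.0764, 0.2279]
ee_rot: [[1.0, 0.001, 0.0], [0.001, -1.0, -0.0], [0.0, 0.0, -1.0]]
wrist_force: [0.8, -0.2, 0.1]
finger_gap: 0.091
finger_force: 0.0
```

Request:
{"op": "arm_command", "data": {"commands": [{"slide": [0,-0.9,0],"twist": [0,0,0],"fingers": 1},{"slide": [0,-1.8,0],"twist": [0,0,0],"fingers": 1},{"slide": [0,-2.7,0],"twist": [0,0,0],"fingers": 1},{"slide": [0,-3.6,0],"twist": [0,0,0],"fingers": 1},{"slide": [0,-4.5,0],"twist": [0,0,0],"fingers": 1},{"slide": [0,-5.3,0],"twist": [0,0,0],"fingers": 1},{"slide": [0,-5.7,0],"twist": [0,0,0],"fingers": 1},{"slide": [0,-5.7,0],"twist": [0,0,0],"fingers": 1}]}}

```text
t: 2.5
tcp_pos: [0.5353, 0.2088, 0.2277]
ee_rot: [[1.0, 0.003, -0.0], [0.003, -1.0, 0.0], [-0.0, -0.0, -1.0]]
wrist_force: [-0.9, -1.3, 0.2]
finger_gap: 0.0909
finger_force: 0.0
```

```bash
python3 - <<'E'
from h import *
o=readout.get_obs();print(o["t"],o["tcp_pos"],o["wrist_force"])
c=imaging.calibration("wrist");im=imaging.grab_frame("wrist");cv2.imwrite("pics/w1.png",im[:,:,::-1])
R=cv2.Rodrigues(np.array(c["rvec"],float))[0];print("cam",-R.T@np.array(c["tvec"]))
p=R@np.array([.549,.218,.109])+np.array(c["tvec"]);print("expected lid px ~",(np.array(c["K"])@(p/p[2]))[:2],c["k1"])
E
```

```text
2.5 [0.53526228 0.20882948 0.22770067] [-0.94906068 -1.28366996  0.18376654]
cam [0.60232749 0.20835919 0.38553057]
expected lid px ~ [249.82668927 178.27377735] 0.01348551829494865
```

View pics/w1.png

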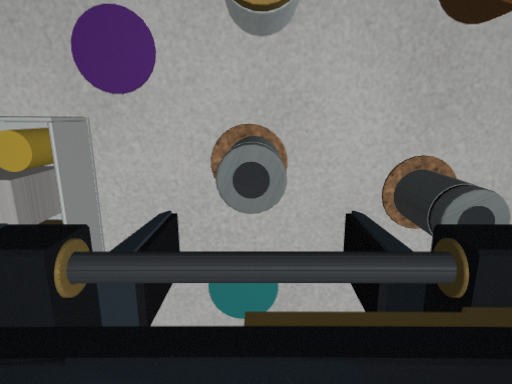

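The wrist view shows the left lid centred at about (251,178), where I predicted (250,178), so the two views agree. I'll align, then descend.

Request:
{"op": "arm_command", "data": {"commands": [{"slide": [0.27,-0.18,0.5],"twist": [0,0,0],"fingers": 1},{"slide": [0.27,-0.18,1.2],"twist": [0,0,0],"fingers": 1},{"slide": [0.27,-0.18,1.7],"twist": [0,0,0],"fingers": 1},{"slide": [0.27,-0.18,1.7],"twist": [0,0,0],"fingers": 1},{"slide": [0.27,-0.18,1.7],"twist": [0,0,0],"fingers": 1}]}}

```text
t: 3.05
tcp_pos: [0.5492, 0.2149, 0.1434]
ee_rot: [[1.0, -0.0, -0.001], [-0.0, -1.0, -0.0], [-0.001, 0.0, -1.0]]
wrist_force: [0.2, -0.5, 0.1]
finger_gap: 0.0915
finger_force: 0.0
```

Request:
{"op": "arm_command", "data": {"commands": [{"slide": [0,-0.06,0.4],"twist": [0,0,0],"fingers": 1},{"slide": [0,-0.06,0.9],"twist": [0,0,0],"fingers": 1},{"slide": [0,-0.06,1.3],"twist": [0,0,0],"fingers": 1},{"slide": [0,-0.06,1.47],"twist": [0,0,0],"fingers": 1},{"slide": [0,-0.06,1.47],"twist": [0,0,0],"fingers": 1},{"slide": [0,-0.06,1.47],"twist": [0,0,0],"fingers": 1}]}}

```text
t: 3.65
tcp_pos: [0.5499, 0.2189, 0.0709]
ee_rot: [[1.0, 0.0, 0.002], [0.0, -1.0, 0.001], [0.002, -0.001, -1.0]]
wrist_force: [0.0, -0.2, 1.2]
finger_gap: 0.0913
finger_force: 0.0
```

Request:
{"op": "arm_command", "data": {"commands": [{"slide": [0,0,0],"twist": [0,0,0],"fingers": 0.75},{"slide": [0,0,0],"twist": [0,0,0],"fingers": 0.7},{"slide": [0,0,0],"twist": [0,0,0],"fingers": 0.65},{"slide": [0,0,0],"twist": [0,0,0],"fingers": 0.5},{"slide": [0,0,0],"twist": [0,0,0],"fingers": 0.5},{"slide": [0,0,0],"twist": [0,0,0],"fingers": 0.5}]}}

```text
t: 4.25
tcp_pos: [0.5493, 0.2188, 0.0697]
ee_rot: [[1.0, 0.001, 0.0], [0.001, -1.0, 0.0], [0.0, -0.0, -1.0]]
wrist_force: [-1.9, -0.8, 6.3]
finger_gap: 0.0615
finger_force: 30.0
```

Request:
{"op": "arm_command", "data": {"commands": [{"slide": [0,0,-0.2],"twist": [0,0,0],"fingers": 0.5},{"slide": [0,0,-0.5],"twist": [0,0,0],"fingers": 0.5},{"slide": [0,0,-0.8],"twist": [0,0,0],"fingers": 0.5},{"slide": [0,0,-1.1],"twist": [0,0,0],"fingers": 0.5},{"slide": [0,0,-1.4],"twist": [0,0,0],"fingers": 0.5},{"slide": [0,0,-1.7],"twist": [0,0,0],"fingers": 0.5},{"slide": [0,0,-1.9],"twist": [0,0,0],"fingers": 0.5},{"slide": [0,0,-1.9],"twist": [0,0,0],"fingers": 0.5}]}}

```text
t: 5.05
tcp_pos: [0.5498, 0.219, 0.1662]
ee_rot: [[1.0, 0.001, 0.002], [0.001, -1.0, 0.001], [0.002, -0.001, -1.0]]
wrist_force: [-0.7, 0.5, -4.1]
finger_gap: 0.0621
finger_force: 30.0
```

Request:
{"op": "arm_command", "data": {"commands": [{"slide": [0,0,0],"twist": [0,0,0],"fingers": 0.5},{"slide": [0,0,0],"twist": [0,0,0],"fingers": 0.5},{"slide": [0,0,0],"twist": [0,0,0],"fingers": 0.5},{"slide": [0,0,0],"twist": [0,0,0],"fingers": 0.5},{"slide": [0,0,0],"twist": [0,0,0],"fingers": 0.5}]}}

```text
t: 5.55
tcp_pos: [0.549, 0.2187, 0.1641]
ee_rot: [[1.0, 0.001, -0.0], [0.001, -1.0, -0.0], [-0.0, 0.0, -1.0]]
wrist_force: [0.3, 0.4, -2.2]
finger_gap: 0.0615
finger_force: 30.0
```

```bash
python3 - <<'E'
from h import *
for i in range(5):
    o=readout.get_obs();print(o["t"],o["tcp_pos"].round(4),np.round(o["wrist_force"],2),np.round(o["ft_torque"],3),np.round(o["joint_torque"],2)); 
    if i==0: im=imaging.grab_frame("scene");cv2.imwrite("pics/s1.png",im[:,:,::-1])
    elif i<3: imaging.grab_frame("top")
E
```

```text
5.55 [0.549  0.2187 0.1641] [ 0.29  0.41 -2.19] [ 0.024  0.008 -0.023] [ 0.000e+00 -6.522e+01 -3.889e+01  1.000e-02 -8.000e-02  0.000e+00]
5.6 [0.549  0.2187 0.1642] [ 0.31 -0.33 -3.  ] [ 0.014 -0.059  0.   ] [-0.000e+00 -6.519e+01 -3.890e+01  1.000e-02 -8.000e-02 -0.000e+00]
5.65 [0.549  0.2187 0.1643] [ 0.44 -0.59 -2.45] [ 0.041 -0.007  0.019] [-0.000e+00 -6.519e+01 -3.892e+01  1.000e-02 -8.000e-02  0.000e+00]
5.7 [0.549  0.2187 0.1643] [ 0.81 -0.46 -2.23] [ 0.085 -0.008 -0.049] [-0.000e+00 -6.519e+01 -3.893e+01  1.000e-02 -8.000e-02 -0.000e+00]
5.7 [0.549  0.2187 0.1643] [ 0.81 -0.46 -2.23] [ 0.085 -0.008 -0.049] [-0.000e+00 -6.519e+01 -3.893e+01  1.000e-02 -8.000e-02 -0.000e+00]
```

View pics/s1.png

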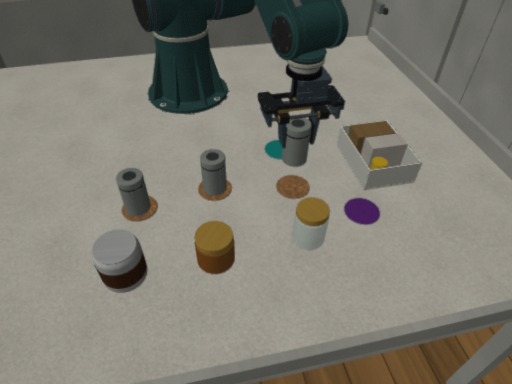

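The left canister is at (296,143) in the scene view, upright and well clear of its mat at (293,187). The wrist reads about 2.5 N, or 0.25 kg, so it is a light one. Putting it back.

Request:
{"op": "arm_command", "data": {"commands": [{"slide": [0,0,0.3],"twist": [0,0,0],"fingers": 0.5},{"slide": [0,0,0.7],"twist": [0,0,0],"fingers": 0.5},{"slide": [0,0,1.1],"twist": [0,0,0],"fingers": 0.5},{"slide": [0,0,1.45],"twist": [0,0,0],"fingers": 0.5},{"slide": [0,0,1.7],"twist": [0,0,0],"fingers": 0.5},{"slide": [0,0,1.82],"twist": [0,0,0],"fingers": 0.5},{"slide": [0,0,1.88],"twist": [0,0,0],"fingers": 0.5},{"slide": [0,0,1.89],"twist": [0,0,0],"fingers": 0.5}]}}

```text
t: 6.5
tcp_pos: [0.5493, 0.2188, 0.0701]
ee_rot: [[1.0, 0.001, 0.0], [0.001, -1.0, 0.0], [0.0, -0.0, -1.0]]
wrist_force: [0.0, 0.6, -3.1]
finger_gap: 0.0617
finger_force: 30.0
```

Request:
{"op": "arm_command", "data": {"commands": [{"slide": [0,0,0],"twist": [0,0,0],"fingers": 0.5},{"slide": [0,0,0],"twist": [0,0,0],"fingers": 0.5},{"slide": [0,0,0],"twist": [0,0,0],"fingers": 0.5}]}}

```text
t: 6.8
tcp_pos: [0.5493, 0.2188, 0.0704]
ee_rot: [[1.0, 0.001, 0.001], [0.001, -1.0, 0.0], [0.001, -0.0, -1.0]]
wrist_force: [0.3, 0.2, -3.2]
finger_gap: 0.0617
finger_force: 30.0
```

Request:
{"op": "arm_command", "data": {"commands": [{"slide": [0,0,0.01],"twist": [0,0,0],"fingers": 0.5},{"slide": [0,0,0.02],"twist": [0,0,0],"fingers": 0.5},{"slide": [0,0,0.02],"twist": [0,0,0],"fingers": 0.5},{"slide": [0,0,0.02],"twist": [0,0,0],"fingers": 0.5}]}}

```text
t: 7.2
tcp_pos: [0.5493, 0.2188, 0.0697]
ee_rot: [[1.0, 0.001, 0.0], [0.001, -1.0, 0.0], [0.0, -0.0, -1.0]]
wrist_force: [-4.6, -2.3, 9.1]
finger_gap: 0.0616
finger_force: 30.0
```

Request:
{"op": "arm_command", "data": {"commands": [{"slide": [0,0,0],"twist": [0,0,0],"fingers": 0.75},{"slide": [0,0,0],"twist": [0,0,0],"fingers": 0.85},{"slide": [0,0,0],"twist": [0,0,0],"fingers": 1},{"slide": [0,0,0],"twist": [0,0,0],"fingers": 1},{"slide": [0,0,0],"twist": [0,0,0],"fingers": 1}]}}

```text
t: 7.7
tcp_pos: [0.5491, 0.2187, 0.0689]
ee_rot: [[1.0, 0.001, 0.0], [0.001, -1.0, 0.0], [0.0, -0.0, -1.0]]
wrist_force: [-0.3, -0.6, -0.3]
finger_gap: 0.0909
finger_force: 0.0
```

Request:
{"op": "arm_command", "data": {"commands": [{"slide": [0,0,-0.4],"twist": [0,0,0],"fingers": 1},{"slide": [0,0,-1.2],"twist": [0,0,0],"fingers": 1},{"slide": [0,0,-2.0],"twist": [0,0,0],"fingers": 1},{"slide": [0,0,-2.6],"twist": [0,0,0],"fingers": 1},{"slide": [-0.15,0.9,-2.6],"twist": [0,0,0],"fingers": 1},{"slide": [-0.3,1.8,-2.6],"twist": [0,0,0],"fingers": 1},{"slide": [-0.5,2.7,-2.6],"twist": [0,0,0],"fingers": 1},{"slide": [-0.65,3.4,-2.6],"twist": [0,0,0],"fingers": 1}]}}

```text
t: 8.5
tcp_pos: [0.5158, 0.0468, 0.199]
ee_rot: [[1.0, 0.0, 0.0], [0.0, -1.0, -0.0], [0.0, 0.0, -1.0]]
wrist_force: [0.8, -1.1, 1.2]
finger_gap: 0.0912
finger_force: 0.0
```

Request:
{"op": "arm_command", "data": {"commands": [{"slide": [-0.1,0.55,0],"twist": [0,0,0],"fingers": 1},{"slide": [-0.1,0.55,0],"twist": [0,0,0],"fingers": 1},{"slide": [-0.1,0.55,0],"twist": [0,0,0],"fingers": 1}]}}

```text
t: 8.8
tcp_pos: [0.5117, 0.0209, 0.199]
ee_rot: [[1.0, -0.001, 0.0], [-0.001, -1.0, 0.0], [0.0, -0.0, -1.0]]
wrist_force: [-0.1, -0.1, -1.0]
finger_gap: 0.0911
finger_force: 0.0
```

```bash
cat >> h.py <<'E'
def lids():
    "lid centres from the top camera, where unobstructed, and from the wrist"
    for n in("top","wrist"):
        c=imaging.calibration(n); im=imaging.grab_frame(n); cv2.imwrite(f"pics/last_{n}.png",im[:,:,::-1]); 
        R=cv2.Rodrigues(np.array(c["rvec"],float))[0]
        for q in([.549,.218],[.5115,.02],[.541,-.179]):
            p=R@np.array(q+[.109])+np.array(c["tvec"]); p=(np.array(c["K"])@(p/p[2]))[:2]; u,v=p.round().astype(int); s=22 if n=="top" else 40
            if not(s<u<512-s and s<v<384-s): continue
            d=(im[v-s:v+s+1,u-s:u+s+1].max(2)<62).astype(np.uint8); k,l,st,ce=cv2.connectedComponentsWithStats(d)
            i=min(range(1,k),key=lambda i:np.hypot(*(ce[i]-s)) if st[i,4]>30 else 99,default=0)
            print(n,q,"area",st[i,4],"box",st[i,2:4],cast(c,[ce[i]+[u-s,v-s]],.109)[0].round(4))
E
python3 - <<'E'
from h import *
o=readout.get_obs();print(o["t"],o["tcp_pos"].round(4)); lids()
E
```

```text
8.8 [0.5117 0.0209 0.199 ]
top [0.549, 0.218] area 135 box [13 13] [0.5496 0.2192 0.109 ]
top [0.5115, 0.02] area 1797 box [45 45] [0.5084 0.0215 0.109 ]
top [0.541, -0.179] area 230 box [15 32] [ 0.5237 -0.139   0.109 ]
wrist [0.5115, 0.02] area 1218 box [40 39] [0.5098 0.0197 0.109 ]
```

View pics/last_wrist.png

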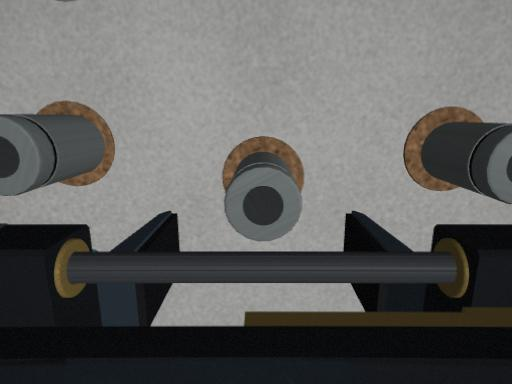

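The left canister is back upright, within about 1.5 mm of where it stood. The middle lid shows at (263,204) in the wrist view, which is about (0.511, 0.020), right under the tool. Descending.

Request:
{"op": "arm_command", "data": {"commands": [{"slide": [-0.02,0.01,0.5],"twist": [0,0,0],"fingers": 1},{"slide": [-0.02,0.01,1.1],"twist": [0,0,0],"fingers": 1},{"slide": [-0.02,0.01,1.6],"twist": [0,0,0],"fingers": 1},{"slide": [-0.02,0.01,2.1],"twist": [0,0,0],"fingers": 1},{"slide": [-0.02,0.01,2.45],"twist": [0,0,0],"fingers": 1},{"slide": [-0.02,0.01,2.58],"twist": [0,0,0],"fingers": 1},{"slide": [-0.02,0.01,2.58],"twist": [0,0,0],"fingers": 1},{"slide": [-0.02,0.01,2.58],"twist": [0,0,0],"fingers": 1}]}}

```text
t: 9.7
tcp_pos: [0.5113, 0.0211, 0.0706]
ee_rot: [[1.0, 0.001, 0.001], [0.001, -1.0, 0.0], [0.001, -0.0, -1.0]]
wrist_force: [0.4, -0.4, -0.2]
finger_gap: 0.0917
finger_force: 0.0
```

Request:
{"op": "arm_command", "data": {"commands": [{"slide": [0,0,0],"twist": [0,0,0],"fingers": 0.75},{"slide": [0,0,0],"twist": [0,0,0],"fingers": 0.7},{"slide": [0,0,0],"twist": [0,0,0],"fingers": 0.65},{"slide": [0,0,0],"twist": [0,0,0],"fingers": 0.5},{"slide": [0,0,0],"twist": [0,0,0],"fingers": 0.5},{"slide": [0,0,0],"twist": [0,0,0],"fingers": 0.5}]}}

```text
t: 10.3
tcp_pos: [0.5109, 0.0207, 0.0702]
ee_rot: [[1.0, 0.001, 0.0], [0.001, -1.0, 0.0], [0.0, -0.0, -1.0]]
wrist_force: [-1.7, -0.6, 5.6]
finger_gap: 0.0614
finger_force: 30.0
```

Request:
{"op": "arm_command", "data": {"commands": [{"slide": [0,0,-0.2],"twist": [0,0,0],"fingers": 0.5},{"slide": [0,0,-0.5],"twist": [0,0,0],"fingers": 0.5},{"slide": [0,0,-0.8],"twist": [0,0,0],"fingers": 0.5},{"slide": [0,0,-1.1],"twist": [0,0,0],"fingers": 0.5},{"slide": [0,0,-1.4],"twist": [0,0,0],"fingers": 0.5},{"slide": [0,0,-1.7],"twist": [0,0,0],"fingers": 0.5},{"slide": [0,0,-1.9],"twist": [0,0,0],"fingers": 0.5},{"slide": [0,0,-1.9],"twist": [0,0,0],"fingers": 0.5}]}}

```text
t: 11.1
tcp_pos: [0.5115, 0.0207, 0.1667]
ee_rot: [[1.0, 0.001, 0.003], [0.001, -1.0, -0.0], [0.003, 0.0, -1.0]]
wrist_force: [0.0, -0.3, -3.4]
finger_gap: 0.0615
finger_force: 30.0
```

Request:
{"op": "arm_command", "data": {"commands": [{"slide": [0,0,0],"twist": [0,0,0],"fingers": 0.5},{"slide": [0,0,0],"twist": [0,0,0],"fingers": 0.5},{"slide": [0,0,0],"twist": [0,0,0],"fingers": 0.5},{"slide": [0,0,0],"twist": [0,0,0],"fingers": 0.5},{"slide": [0,0,0],"twist": [0,0,0],"fingers": 0.5}]}}

```text
t: 11.6
tcp_pos: [0.5106, 0.0207, 0.1646]
ee_rot: [[1.0, 0.001, -0.001], [0.001, -1.0, 0.0], [-0.001, -0.0, -1.0]]
wrist_force: [-0.1, 1.4, -3.1]
finger_gap: 0.0618
finger_force: 30.0
```

```bash
python3 - <<'E'
from h import *
for i in range(4):
    o=readout.get_obs();print(o["t"],o["tcp_pos"].round(4),np.round(o["wrist_force"],2)); imaging.grab_frame("scene")
E
```

```text
11.6 [0.5106 0.0207 0.1646] [-0.05  1.4  -3.1 ]
11.65 [0.5106 0.0207 0.1647] [ 0.44  0.47 -3.09]
11.7 [0.5106 0.0207 0.1648] [ 0.64  0.53 -2.66]
11.75 [0.5107 0.0207 0.1648] [-0.45 -0.08 -3.32]
```

The middle one reads about 3.0 N (0.31 kg), also light. Putting it back.

Request:
{"op": "arm_command", "data": {"commands": [{"slide": [0,0,0.3],"twist": [0,0,0],"fingers": 0.5},{"slide": [0,0,0.7],"twist": [0,0,0],"fingers": 0.5},{"slide": [0,0,1.1],"twist": [0,0,0],"fingers": 0.5},{"slide": [0,0,1.45],"twist": [0,0,0],"fingers": 0.5},{"slide": [0,0,1.7],"twist": [0,0,0],"fingers": 0.5},{"slide": [0,0,1.82],"twist": [0,0,0],"fingers": 0.5},{"slide": [0,0,1.88],"twist": [0,0,0],"fingers": 0.5},{"slide": [0,0,1.89],"twist": [0,0,0],"fingers": 0.5}]}}

```text
t: 12.6
tcp_pos: [0.5109, 0.0207, 0.0706]
ee_rot: [[1.0, 0.001, 0.0], [0.001, -1.0, 0.0], [0.0, -0.0, -1.0]]
wrist_force: [-0.3, -0.4, -4.0]
finger_gap: 0.0616
finger_force: 30.0
```

Request:
{"op": "arm_command", "data": {"commands": [{"slide": [0,0,0.01],"twist": [0,0,0],"fingers": 0.5},{"slide": [0,0,0.02],"twist": [0,0,0],"fingers": 0.5},{"slide": [0,0,0.02],"twist": [0,0,0],"fingers": 0.5},{"slide": [0,0,0.02],"twist": [0,0,0],"fingers": 0.5}]}}

```text
t: 13.0
tcp_pos: [0.5112, 0.0207, 0.0702]
ee_rot: [[1.0, 0.001, 0.001], [0.001, -1.0, 0.0], [0.001, -0.0, -1.0]]
wrist_force: [-3.4, -1.1, 7.0]
finger_gap: 0.0616
finger_force: 30.0
```

Request:
{"op": "arm_command", "data": {"commands": [{"slide": [0,0,0],"twist": [0,0,0],"fingers": 0.75},{"slide": [0,0,0],"twist": [0,0,0],"fingers": 0.85},{"slide": [0,0,0],"twist": [0,0,0],"fingers": 1},{"slide": [0,0,0],"twist": [0,0,0],"fingers": 1},{"slide": [0,0,0],"twist": [0,0,0],"fingers": 1}]}}

```text
t: 13.5
tcp_pos: [0.5107, 0.0207, 0.0694]
ee_rot: [[1.0, 0.001, 0.0], [0.001, -1.0, 0.0], [0.0, -0.0, -1.0]]
wrist_force: [0.2, 0.6, 0.6]
finger_gap: 0.0911
finger_force: 0.0
```

Request:
{"op": "arm_command", "data": {"commands": [{"slide": [0,0,-0.4],"twist": [0,0,0],"fingers": 1},{"slide": [0,0,-1.2],"twist": [0,0,0],"fingers": 1},{"slide": [0,0,-2.0],"twist": [0,0,0],"fingers": 1},{"slide": [0,0,-2.6],"twist": [0,0,0],"fingers": 1},{"slide": [0.15,0.9,-2.6],"twist": [0,0,0],"fingers": 1},{"slide": [0.3,1.8,-2.6],"twist": [0,0,0],"fingers": 1},{"slide": [0.45,2.7,-2.6],"twist": [0,0,0],"fingers": 1},{"slide": [0.55,3.4,-2.6],"twist": [0,0,0],"fingers": 1}]}}

```text
t: 14.3
tcp_pos: [0.5385, -0.1516, 0.1997]
ee_rot: [[1.0, 0.0, 0.001], [0.0, -1.0, -0.0], [0.001, 0.0, -1.0]]
wrist_force: [0.6, 1.0, 0.3]
finger_gap: 0.0912
finger_force: 0.0
```

Request:
{"op": "arm_command", "data": {"commands": [{"slide": [0.05,0.5,0],"twist": [0,0,0],"fingers": 1},{"slide": [0.05,0.6,0],"twist": [0,0,0],"fingers": 1},{"slide": [0.05,0.6,0],"twist": [0,0,0],"fingers": 1},{"slide": [0.05,0.6,0],"twist": [0,0,0],"fingers": 1}]}}

```text
t: 14.7
tcp_pos: [0.5406, -0.1784, 0.1993]
ee_rot: [[1.0, 0.001, -0.0], [0.001, -1.0, 0.0], [-0.0, -0.0, -1.0]]
wrist_force: [-0.1, 0.1, -0.3]
finger_gap: 0.0911
finger_force: 0.0
```

```bash
python3 - <<'E'
from h import *
o=readout.get_obs();print(o["t"],o["tcp_pos"].round(4)); lids()
E
```

```text
14.7 [ 0.5406 -0.1784  0.1993]
top [0.549, 0.218] area 144 box [14 13] [0.5495 0.2189 0.109 ]
top [0.5115, 0.02] area 147 box [14 14] [0.5118 0.0206 0.109 ]
top [0.541, -0.179] area 1601 box [45 45] [ 0.5473 -0.1829  0.109 ]
wrist [0.541, -0.179] area 1226 box [40 40] [ 0.5406 -0.1799  0.109 ]
```

View pics/last_wrist.png

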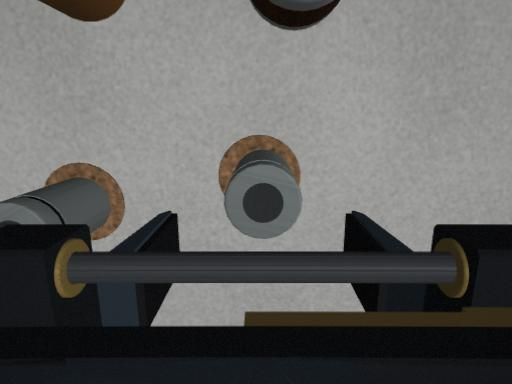

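The middle canister is back at (0.5118, 0.0206). The right lid shows at (263,202) in the wrist view, which is (0.5406, -0.180). Descending and gripping.

Request:
{"op": "arm_command", "data": {"commands": [{"slide": [0,0.03,0.5],"twist": [0,0,0],"fingers": 1},{"slide": [0,0.03,1.1],"twist": [0,0,0],"fingers": 1},{"slide": [0,0.03,1.6],"twist": [0,0,0],"fingers": 1},{"slide": [0,0.03,2.1],"twist": [0,0,0],"fingers": 1},{"slide": [0,0.03,2.45],"twist": [0,0,0],"fingers": 1},{"slide": [0,0.03,2.58],"twist": [0,0,0],"fingers": 1},{"slide": [0,0.03,2.58],"twist": [0,0,0],"fingers": 1},{"slide": [0,0.03,2.58],"twist": [0,0,0],"fingers": 1}]}}

```text
t: 15.6
tcp_pos: [0.5414, -0.1806, 0.0713]
ee_rot: [[1.0, 0.001, 0.001], [0.001, -1.0, -0.0], [0.001, 0.0, -1.0]]
wrist_force: [0.5, 0.4, -0.1]
finger_gap: 0.091
finger_force: 0.0
```

Request:
{"op": "arm_command", "data": {"commands": [{"slide": [0,0,0],"twist": [0,0,0],"fingers": 0.75},{"slide": [0,0,0],"twist": [0,0,0],"fingers": 0.7},{"slide": [0,0,0],"twist": [0,0,0],"fingers": 0.65},{"slide": [0,0,0],"twist": [0,0,0],"fingers": 0.5},{"slide": [0,0,0],"twist": [0,0,0],"fingers": 0.5},{"slide": [0,0,0],"twist": [0,0,0],"fingers": 0.5}]}}

```text
t: 16.2
tcp_pos: [0.541, -0.1807, 0.0707]
ee_rot: [[1.0, 0.001, 0.0], [0.001, -1.0, 0.0], [0.0, -0.0, -1.0]]
wrist_force: [-0.7, 2.6, 6.3]
finger_gap: 0.0615
finger_force: 30.0
```

Request:
{"op": "arm_command", "data": {"commands": [{"slide": [0,0,-0.2],"twist": [0,0,0],"fingers": 0.5},{"slide": [0,0,-0.5],"twist": [0,0,0],"fingers": 0.5},{"slide": [0,0,-0.8],"twist": [0,0,0],"fingers": 0.5},{"slide": [0,0,-1.1],"twist": [0,0,0],"fingers": 0.5},{"slide": [0,0,-1.4],"twist": [0,0,0],"fingers": 0.5},{"slide": [0,0,-1.7],"twist": [0,0,0],"fingers": 0.5},{"slide": [0,0,-1.9],"twist": [0,0,0],"fingers": 0.5},{"slide": [0,0,-1.9],"twist": [0,0,0],"fingers": 0.5}]}}

```text
t: 17.0
tcp_pos: [0.5416, -0.1811, 0.1672]
ee_rot: [[1.0, 0.001, 0.002], [0.001, -1.0, -0.001], [0.002, 0.001, -1.0]]
wrist_force: [-0.7, 0.1, -7.9]
finger_gap: 0.0614
finger_force: 30.0
```

Request:
{"op": "arm_command", "data": {"commands": [{"slide": [0,0,0],"twist": [0,0,0],"fingers": 0.5},{"slide": [0,0,0],"twist": [0,0,0],"fingers": 0.5},{"slide": [0,0,0],"twist": [0,0,0],"fingers": 0.5},{"slide": [0,0,0],"twist": [0,0,0],"fingers": 0.5},{"slide": [0,0,0],"twist": [0,0,0],"fingers": 0.5}]}}

```text
t: 17.5
tcp_pos: [0.5407, -0.1807, 0.1651]
ee_rot: [[1.0, 0.001, -0.0], [0.001, -1.0, 0.0], [-0.0, -0.0, -1.0]]
wrist_force: [0.8, 0.2, -7.2]
finger_gap: 0.0618
finger_force: 30.0
```

It reads about 7.2 N (0.73 kg), so the right canister is the heavy one. Raising it until its bottom is well above the other tops.

Request:
{"op": "arm_command", "data": {"commands": [{"slide": [0,0,-0.2],"twist": [0,0,0],"fingers": 0.5},{"slide": [0,0,-0.5],"twist": [0,0,0],"fingers": 0.5},{"slide": [0,0,-0.8],"twist": [0,0,0],"fingers": 0.5},{"slide": [0,0,-1.1],"twist": [0,0,0],"fingers": 0.5},{"slide": [0,0,-1.35],"twist": [0,0,0],"fingers": 0.5},{"slide": [0,0,-1.5],"twist": [0,0,0],"fingers": 0.5},{"slide": [0,0,-1.6],"twist": [0,0,0],"fingers": 0.5},{"slide": [0,0,-1.6],"twist": [0,0,0],"fingers": 0.5}]}}

```text
t: 18.3
tcp_pos: [0.541, -0.1809, 0.246]
ee_rot: [[1.0, 0.001, 0.001], [0.001, -1.0, -0.0], [0.001, 0.0, -1.0]]
wrist_force: [-0.3, -0.7, -7.1]
finger_gap: 0.0616
finger_force: 30.0
```

Request:
{"op": "arm_command", "data": {"commands": [{"slide": [0,0,0],"twist": [0,0,0],"fingers": 0.5},{"slide": [0,0,0],"twist": [0,0,0],"fingers": 0.5},{"slide": [0,0,0],"twist": [0,0,0],"fingers": 0.5},{"slide": [0,0,0],"twist": [0,0,0],"fingers": 0.5},{"slide": [0,0,0],"twist": [0,0,0],"fingers": 0.5},{"slide": [0,0,0],"twist": [0,0,0],"fingers": 0.5},{"slide": [0,0,0],"twist": [0,0,0],"fingers": 0.5},{"slide": [0,0,0],"twist": [0,0,0],"fingers": 0.5}]}}

```text
t: 19.1
tcp_pos: [0.5408, -0.1808, 0.2455]
ee_rot: [[1.0, 0.001, 0.0], [0.001, -1.0, -0.0], [0.0, 0.0, -1.0]]
wrist_force: [-0.3, 0.0, -7.3]
finger_gap: 0.0617
finger_force: 30.0
```

```bash
python3 - <<'E'
from h import *
lids(); im=imaging.grab_frame("scene");cv2.imwrite("pics/end.png",im[:,:,::-1])
o=readout.get_obs();print(o["t"],o["tcp_pos"].round(4),np.round(o["wrist_force"],2),np.abs(o["qvel"]).max())
E
```

```text
top [0.549, 0.218] area 147 box [14 14] [0.5494 0.2191 0.109 ]
top [0.5115, 0.02] area 149 box [14 14] [0.5119 0.0206 0.109 ]
top [0.541, -0.179] area 1187 box [35 36] [ 0.5517 -0.1912  0.109 ]
wrist [0.5115, 0.02] area 3001 box [81 55] [0.4925 0.018  0.109 ]
wrist [0.541, -0.179] area 1024 box [45 42] [ 0.5413 -0.1633  0.109 ]
19.25 [ 0.5408 -0.1808  0.2455] [-0.63  0.13 -7.39] 0.0016978238017906822
```

View pics/end.png

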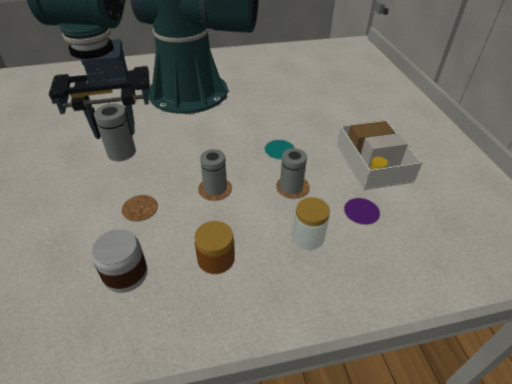

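The heavy canister is held upright at (117,130), high above its empty mat at (140,208). The other two stand on their mats at (213,172) and (292,172), and the jars, tub and basket have not moved.

```bash
python3 -c "
from plant import arm
print(arm.sign_off())"
```

```text
the job is handed in; nothing more can be done
None
```

Handed in at about 19 s: the right canister is the heaviest (about 0.73 kg, against about 0.25 kg left and 0.31 kg middle) and is held upright and still with its bottom near 0.18 m, and the other two are back on their mats within about 2 mm of where they stood.

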